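# Arm the bench interlock with its key

## Robot

A 6-joint arm with a two-finger parallel gripper is mounted at the origin on the work surface. World frame = base frame: x ahead of the robot, y to its left, z up, the work surface at z = 0. Lengths are in mm, angles in rad, forces in N, time in s.
With the tool pointing down it reaches from about 350 to 875 mm from the base axis. Payload 4.2 kg.
Tool frame: the origin (TCP) lies at the very end of the fingers, on their centre line; the grasp point (between the pads) lies 19 mm behind it; z points along the fingers, y is the direction in which the jaws open and shut (so a half turn about z gives the same grasp; the last joint's range is limited). The gripper opens to 85 mm and grips with 20 to 120 N. Pads are 22 mm wide; open, the fingers measure 114 mm over their backs; the gripper's body (76 mm by 85 mm) begins 54 mm behind the grasp point. The pads swing forward as they close: fully open they stand 13 mm farther back than shut.
Start: joints at [-1.039, 0.385, 0.008, 0, -1.194, -0.259], TCP at [168.41, -601.862, 231.312] pointing down, gripper open.
Joint ranges: [-3.14, 3.14], [-1.21, 2.06], [-1.07, 1.41], [-3.16, 2.05], [-2.99, -0.16], [-3.1, 3.1]. Speed limits (rad/s): [2.79, 2.79, 3.14, 3.14, 3.14, 3.14].

## Interface

Orientations are given as a rotation vector (axis times angle).
In Python, from plant import robot gives the robot as it stands.
- The arm moves only by the shell command python3 -m handwheel 'ROWS'. ROWS is JSON, a list of rows, each an object of numbers: "dx", "dy", "dz": the shift along the tool's x, y, z in mm; "ax", "ay", "az": the turn, a rotation vector about the tool's x, y, z in degrees; "fingers": the opening, from 0 (shut) to 1 (fully open). In form: [{"dx": .., "dy": .., "dz": .., "ax": .., "ay": .., "az": .., "fingers": ..}, ...]. A call has 1 to 10 rows; each row is the pose to reach, as a shift and turn from the pose commanded when the call began, along the tool's axes at that moment; what a row does not reach only later rows make up. A row lasts 1/12 s, in which the tool goes at most 41.7 mm and 7.16 degrees, less where a joint would pass 70% of its speed; a pose out of reach is approached as far as the arm can. A call with a gripper value outside its range is refused whole. The fingers move at their own pace and stop on an object; the grip force is fixed at half the most. Time passes only in rows, so rows that repeat a pose let the fingers close. It gives the time, the measured TCP pose, the force and the opening at its end, in the units of the state.
- robot.read_state(): the state, without advancing time (a new reading comes with each control period).
- robot.camera(name): name is "scene" or "side" or "wrist"; returns the picture (384x512x3 uint8, red, green, blue); there is no depth.
- robot.camera_params(name): a dict with "mtx" (3x3 intrinsics, pixels), "rvec" (rotation vector, rad) and "tvec" (3), from world to camera coordinates, as OpenCV has them. Camera axes: x right, y down, z forward; pixel columns grow to the right and rows downward; lengths in mm; the calibration is good to about 2 mm. A picture is of the moment at which its call begins: read the wrist's pose just before it. camera_params takes no time and is no camera call; for the wrist camera it gives the pose at the moment of the call.
- robot.sign_off(): hands the job in, once; it reports no verdict.
The state is a dict: "clock": time; "qpos": joint angles; "dq": joint speeds; "joint_torque": joint torques, N m; "tool_pos": TCP position; "ee_rot": TCP orientation; "contact_force": force on the tool from outside, world axes, zero at the start; "torque": the same for the moment, N m; "grip_width": finger opening in mm.
Only numpy, scipy, OpenCV 4.12 (cv2) and the standard library are available. Lean on these libraries where they do the work, as an engineer would, in place of code of your own. Each camera call takes 0.05 s, during which the arm holds its last target. There are 200 camera calls.

## Task

Switch on the interlock of the microscope bench: take the key with the round disc handle out of the key stand, push it all the way down into the slotted lock cylinder on the white unit, and then turn it clockwise (seen from above) as far as it will go. Leave the key in the lock, let go of it, and leave the key with the T-bar handle standing where it is.

Things in the scene. Friction and masses are not known exactly. Their poses are not given: they have to be found in the camera images.
- key_center (a point): Steel key with round disc handle, upright in the stand. Point: centre of disc (36 mm across, 10 mm thick, faces along y: close fingers along y). z up. Collar 44 mm across, underside 34 mm below the point; under it the blade, 22 mm (x) by 7 mm (y), 30 mm long, tip tapered to 12 x 3 mm. Top 18 mm above the point. About 70 g. Fits the lock either way round. Lift over 35 mm to clear the stand.
- tee_key_center (a point): The other steel key, with a T-bar handle (bar 56 x 10 x 14 mm): not wanted. Point: centre of the bar, 34 mm above the stand's top; axes as for the round key. Both keys stand in one black stand, a block 150 x 56 mm and 40 mm high, 74 mm apart along its length; which is where changes, and the stand may be left or right of the white unit.
- lock_mouth (a point): Steel lock cylinder, 62 mm across, rising 36 mm from the white unit (120 x 160 mm, 46 mm high). Point: on its axis, level with its top; turns with it. Slot 28 mm (x) by 12.5 mm (y), 33 mm deep, with a sloped funnel, 42 x 28.5 mm at the mouth, 8 mm deep. Key fully in: collar on the top face, disc centre 34 mm above the point. The black dial 78 mm beside it has no slot: not wanted.
- lock (a joint): Rotation of the lock cylinder in rad: starts at 0 to 0.12 (off), grows clockwise seen from above, to a hard stop at 1.05 (on). Stays where it is left; takes about 0.05 N m to turn. The blade has about 0.26 rad of play in the slot either way, so the key must be turned that much farther than the cylinder.
Things that resemble listed ones, but are neither listed nor needed, are in the scene too. Leave any orange or purple look-alike of the part that bears key_center alone.

How it is judged (in metres and radians):
On the way:
1. the round key is fully in the lock while the lock is still off (horizontal distance between key_center and lock_mouth below 0.014 m and z of key_center in the frame of lock_mouth below 0.044 m and angle between key_center's own z axis and vertical below 0.3 rad and value of joint lock below 0.5 rad), for 0.1 s.
At the end, for the whole second after the job is handed in: The round key stands in the lock, its disc's centre within 14 mm of the lock's axis and less than 44 mm above the lock's top face (fully in is 34 mm), tilted less than 0.3 rad, the lock turned beyond 0.87 rad (within about 10 degrees of its stop), and the T-bar key within 20 mm of where it stood (horizontal distance between key_center and lock_mouth below 0.014 m and z of key_center in the frame of lock_mouth below 0.044 m and angle between key_center's own z axis and vertical below 0.3 rad and value of joint lock above 0.87 rad and distance of tee_key_center from where it was at the start of the episode below 0.02 m); the robot touches nothing.
It fails at once if the T-bar key is taken out of its place (distance of tee_key_center from where it was at the start of the episode above 0.03 m).
It also fails if it takes over 42 s, if anything falls off the work surface, if the arm or the gripper's body presses on something with over 40 N, if the wrist force passes 120 N, or if a joint passes its speed limit or range.

## Working session

There is one attempt and no reset: what is moved stays moved. The work goes in short steps, Python scripts to look and compute and a shell command to move; the robot and the scene stay as the last step left them, time stands still between calls to the robot, and variables do not carry over. Pictures are saved under pics/ and viewed, about 8 in all and at most 12, crops included, and the job is handed in when it is done.

```bash
mkdir -p pics; cat > h.py <<'E'
import numpy as np,cv2
from plant import robot
def snap(n,f):
    P=robot.camera_params(n); im=robot.camera(n)
    cv2.imwrite(f,cv2.cvtColor(im,cv2.COLOR_RGB2BGR)); np.savez(f+'.npz',**{k:np.array(v,float) for k,v in P.items()}); return P,im
def ray(f,uv):
    P=np.load(f+'.npz'); R=cv2.Rodrigues(P['rvec'])[0]; t=P['tvec'].ravel()
    d=R.T@np.linalg.inv(P['mtx'])@np.array([uv[0],uv[1],1.]); return -R.T@t,d/np.linalg.norm(d)
def atz(f,uv,z):
    c,d=ray(f,uv); return c+d*(z-c[2])/d[2]
def tri(obs):
    A=np.zeros((3,3));b=np.zeros(3)
    for f,uv in obs:
        c,d=ray(f,uv);M=np.eye(3)-np.outer(d,d);A+=M;b+=M@c
    return np.linalg.solve(A,b)
def proj(f,p):
    P=np.load(f+'.npz'); return cv2.projectPoints(np.array(p,float).reshape(-1,3),P['rvec'],P['tvec'],P['mtx'],None)[0].reshape(-1,2)
E
python3 - <<'E'
from h import *
for n in ['scene','side','wrist']:
    snap(n,f'pics/{n}0.png'); c,d=ray(f'pics/{n}0.png',(256,192)); print(n,c,d)
a=[cv2.imread(f'pics/{n}0.png') for n in ['scene','side']]
s=robot.read_state(); print(s)
E
```

```text
scene [1055.23296281   85.85172989  619.78713869] [-0.72517749 -0.05422589 -0.68642345]
side [119.44314683 491.6051141  533.36675819] [ 0.49275937 -0.64276309 -0.58655248]
wrist [  88.91459581 -623.2809535   372.68965503] [ 0.31678722  0.07809029 -0.94527655]
{'clock': 0.15, 'qpos': array([-1.03939091e+00,  3.85368241e-01,  6.94628600e-03, -3.29536719e-04,
       -1.19401425e+00, -2.58590520e-01]), 'dq': array([-2.05383387e-05, -3.81573353e-03,  4.86837289e-03,  1.68229722e-03,
        3.63277247e-04,  1.98095644e-04]), 'joint_torque': array([-7.25658424e-05, -3.92677689e+01,  1.88580483e+01,  4.18858945e+00,
       -3.44173277e-03, -1.87593940e-07]), 'tool_pos': array([ 168.2864429 , -601.46133526,  230.48583357]), 'ee_rot': array([ 4.26972355e-01, -3.11208999e+00, -2.56243867e-03]), 'contact_force': array([-0.10141541, -0.51844628,  0.28936944]), 'torque': array([ 0.02074489, -0.01962937,  0.00982298]), 'grip_width': 85.22544478112223}
```

View pics/scene0.png

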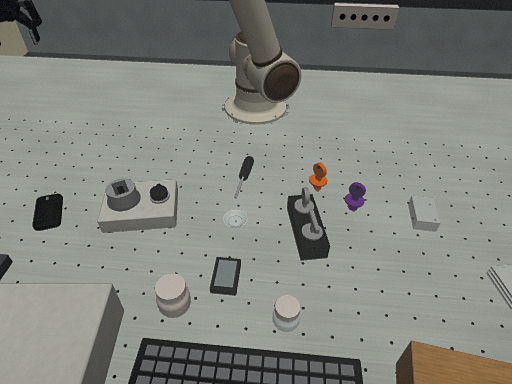

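View pics/side0.png

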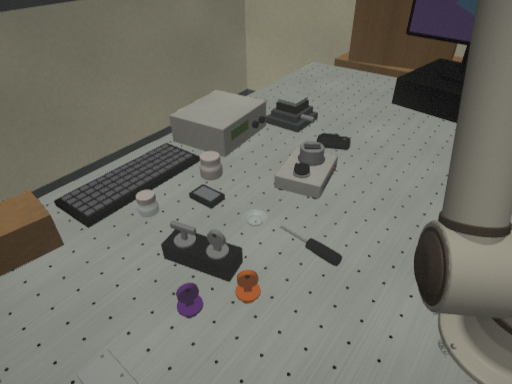

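```bash
python3 - <<'E'
import cv2,numpy as np
a=cv2.imread('pics/scene0.png');b=cv2.imread('pics/side0.png')
f=lambda im,x,y:cv2.resize(im[y:y+75,x:x+100],None,fx=4,fy=4,interpolation=cv2.INTER_CUBIC)
cv2.imwrite('pics/c1.png',np.vstack([np.hstack([f(a,260,185),f(a,90,165)]),np.hstack([f(b,155,210),f(b,265,130)])]))
E
```

```text
(no output)
```

View pics/c1.png

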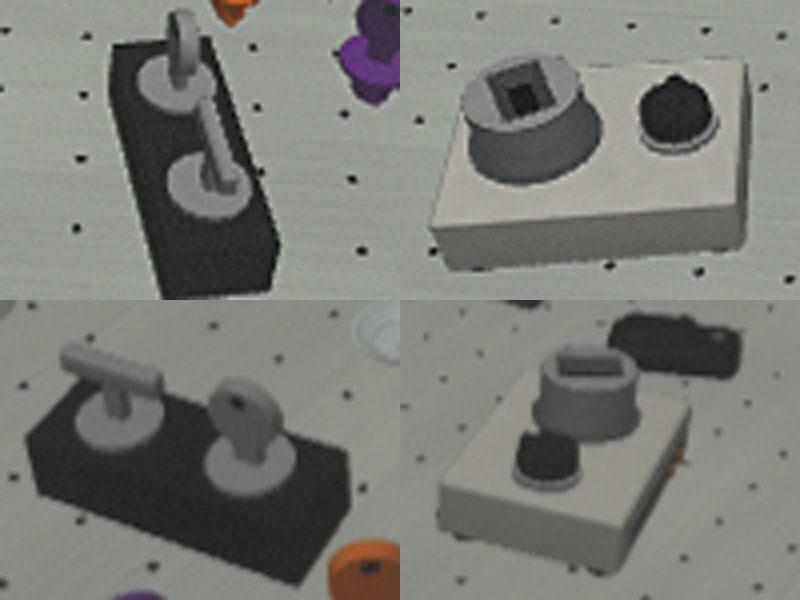

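```bash
python3 - <<'E'
from h import *
S,D='pics/scene0.png','pics/side0.png'
k=tri([(S,(306,195.5)),(D,(216.5,237))]);t=tri([(S,(314.3,221.8)),(D,(183,227.5))]);l=tri([(S,(120.5,188)),(D,(311.8,147))])
print(k,t,l,proj(S,[k,t,l]),proj(D,[k,t,l]))
v=(t-k)[:2];print('stand dir',np.degrees(np.arctan2(v[1],v[0])),np.linalg.norm(v))
# white unit top corners in scene z=46, slot corners
for p in [(100+9,205-24+0),]: pass
cor=[(90+40/1*0+ (455-400)/4,165+70/4),(90+(745-400)/4,165+60/4),(90+(735-400)/4,165+205/4),(90+(432-400)/4,165+228/4)]
c=[atz(S,p,46)[:2] for p in cor];print(np.round(c,1))
e=c[2]-c[3];print('front edge dir',np.degrees(np.arctan2(e[1],e[0])))
from scipy.spatial.transform import Rotation as Ro
s=robot.read_state();R=Ro.from_rotvec(s['ee_rot']).as_matrix();print(R,s['tool_pos'])
E
```

```text
[478.49028963 148.43970581  75.01087624] [550.75274011 164.62051821  72.76916955] [ 502.26007116 -247.75867663   80.24711203] [[305.42013997 195.09795117]
 [313.82437003 221.50720037]
 [120.40926838 187.88847213]] [[215.820451   237.44110426]
 [182.49591809 227.78145564]
 [311.72358525 147.09140047]]
stand dir 12.621324527260537 74.05187667363258
[[ 453.3 -313.8]
 [ 427.4 -148.8]
 [ 541.2 -125.8]
 [ 573.2 -278.2]]
front edge dir 101.84794715523019
[[-9.63048951e-01 -2.69325818e-01 -5.66828295e-04]
 [-2.69326386e-01  9.63047681e-01  1.56899504e-03]
 [ 1.23311804e-04  1.66368084e-03 -9.99998608e-01]] [ 168.2864429  -601.46133526  230.48583357]
```

```bash
r='{"dx":-501,"dy":639,"dz":40,"az":3,"fingers":1}'; python3 -m handwheel '[{"dx":-501,"dy":639,"dz":40,"az":3,"fingers":1},{"dx":-501,"dy":639,"dz":40,"az":3,"fingers":1},{"dx":-501,"dy":639,"dz":40,"az":3,"fingers":1},{"dx":-501,"dy":639,"dz":40,"az":3,"fingers":1},{"dx":-501,"dy":639,"dz":40,"az":3,"fingers":1},{"dx":-501,"dy":639,"dz":40,"az":3,"fingers":1},{"dx":-501,"dy":639,"dz":40,"az":3,"fingers":1},{"dx":-501,"dy":639,"dz":40,"az":3,"fingers":1},{"dx":-501,"dy":639,"dz":40,"az":3,"fingers":1},{"dx":-501,"dy":639,"dz":40,"az":3,"fingers":1}]'
cat >> h.py <<'E'
from scipy.spatial.transform import Rotation as Ro
def go(p,yaw=None):
    s=robot.read_state();R=Ro.from_rotvec(s['ee_rot']).as_matrix();d=R.T@(np.array(p)-s['tool_pos'])
    y=np.degrees(np.arctan2(-R[1,0],-R[0,0])) # yaw of -x_tool
    print('pos',s['tool_pos'].round(1),'yaw',y.round(2),'z',R[:,2].round(4),'t',s['clock'],'w',s['grip_width'],'F',s['contact_force'].round(1),'q',s['qpos'].round(2))
    print('dxyz',d.round(1),'az',None if yaw is None else round(y-yaw,2))
E
python3 -c "
from h import *
go([478.5,148.4,190],12.6)"
```

```text
pos [ 168.3 -601.5  230.5] yaw 15.62 z [-6.0e-04  1.6e-03 -1.0e+00] t 0.15 w 85.22544478112223 F [-0.1 -0.5  0.3] q [-1.04  0.39  0.01 -0.   -1.19 -0.26]
dxyz [-500.7  638.5   41.5] az 3.02validation failed for argument at $[0]...
```

```bash
python3 -m handwheel '[{"dx":-501,"dy":639,"dz":40,"ax":0,"ay":0,"az":3,"fingers":1},{"dx":-501,"dy":639,"dz":40,"ax":0,"ay":0,"az":3,"fingers":1}]'; python3 -m handwheel --help | head -20
```

```text
clock: 0.32
tool_pos: [199.8, -524.8, 225.5]
ee_rot: [0.337, -3.122, -0.003]
contact_force: [1.2, 0.4, 0.4]
grip_width: 85.6invalid input: not JSON, or not a number
```

```bash
python3 -c "
from h import *
go([478.5,148.4,190],12.6)"
```

```text
pos [ 199.8 -524.8  225.5] yaw 12.33 z [-0.0011  0.0017 -1.    ] t 0.3167 w 85.55736280277586 F [1.2 0.4 0.4] q [-0.92  0.28 -0.16 -0.   -1.13 -0.44]
dxyz [-416.1  598.1   36.4] az -0.27
```

```bash
python3 -m handwheel '[{"dx":-416,"dy":598,"dz":36,"ax":0,"ay":0,"az":0,"fingers":1},{"dx":-416,"dy":598,"dz":36,"ax":0,"ay":0,"az":0,"fingers":1},{"dx":-416,"dy":598,"dz":36,"ax":0,"ay":0,"az":0,"fingers":1},{"dx":-416,"dy":598,"dz":36,"ax":0,"ay":0,"az":0,"fingers":1},{"dx":-416,"dy":598,"dz":36,"ax":0,"ay":0,"az":0,"fingers":1},{"dx":-416,"dy":598,"dz":36,"ax":0,"ay":0,"az":0,"fingers":1},{"dx":-416,"dy":598,"dz":36,"ax":0,"ay":0,"az":0,"fingers":1},{"dx":-416,"dy":598,"dz":36,"ax":0,"ay":0,"az":0,"fingers":1},{"dx":-416,"dy":598,"dz":36,"ax":0,"ay":0,"az":0,"fingers":1},{"dx":-416,"dy":598,"dz":36,"ax":0,"ay":0,"az":0,"fingers":1}]';python3 -c "
from h import *
go([478.5,148.4,190],12.6)"
```

```text
clock: 1.15
tool_pos: [357.4, -137.7, 206.8]
ee_rot: [-0.345, 3.122, 0.0]
contact_force: [0.9, -0.5, -0.6]
grip_width: 85.3
pos [ 357.4 -137.7  206.8] yaw 12.63 z [ 8.e-04  1.e-04 -1.e+00] t 1.15 w 85.32056011222748 F [ 0.9 -0.5 -0.6] q [ 0.06 -0.02 -0.57 -0.   -1.02 -1.41]
dxyz [-180.7  252.7   16.9] az 0.03
```

```bash
python3 -m handwheel '[{"dx":-181,"dy":253,"dz":17,"ax":0,"ay":0,"az":0,"fingers":1},{"dx":-181,"dy":253,"dz":17,"ax":0,"ay":0,"az":0,"fingers":1},{"dx":-181,"dy":253,"dz":17,"ax":0,"ay":0,"az":0,"fingers":1},{"dx":-181,"dy":253,"dz":17,"ax":0,"ay":0,"az":0,"fingers":1},{"dx":-181,"dy":253,"dz":17,"ax":0,"ay":0,"az":0,"fingers":1},{"dx":-181,"dy":253,"dz":17,"ax":0,"ay":0,"az":0,"fingers":1},{"dx":-181,"dy":253,"dz":17,"ax":0,"ay":0,"az":0,"fingers":1},{"dx":-181,"dy":253,"dz":17,"ax":0,"ay":0,"az":0,"fingers":1},{"dx":-181,"dy":253,"dz":17,"ax":0,"ay":0,"az":0,"fingers":1},{"dx":-181,"dy":253,"dz":17,"ax":0,"ay":0,"az":0,"fingers":1}]';python3 -c "
from h import *
go([478.5,148.4,190],12.6)
snap('wrist','pics/w1.png')
print(proj('pics/w1.png',[[478.5,148.4,74],[550.8,164.6,73]]))"
```

```text
clock: 1.98
tool_pos: [478.5, 147.6, 188.8]
ee_rot: [0.348, -3.121, 0.001]
contact_force: [0.2, 0.8, 0.0]
grip_width: 85.2
pos [478.5 147.6 188.8] yaw 12.72 z [-1.7e-03 -9.0e-04 -1.0e+00] t 1.9833 w 85.1738214691586 F [0.2 0.8 0. ] q [ 0.62  0.21 -0.35 -0.   -1.01 -1.97]
dxyz [-0.2  0.8 -1.2] az 0.12
[[260.23684137 185.15355757]
 [259.95418258 263.21823757]]
```

View pics/w1.png

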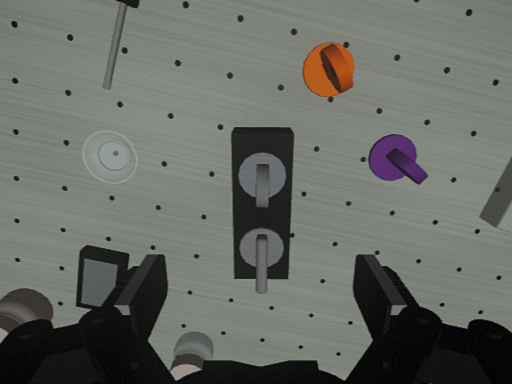

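```bash
python3 -c "
from h import *
go([479.5,150.5,55],12.6)"
```

```text
pos [478.1 146.6 189.1] yaw 12.65 z [-1.6e-03 -8.0e-04 -1.0e+00] t 2.0333 w 85.49155405334135 F [-0.3  0.1 -0.8] q [ 0.62  0.21 -0.35 -0.   -1.01 -1.97]
dxyz [ -2.4   3.5 134.1] az 0.05
```

```bash
python3 -m handwheel '[{"dx":-1.5,"dy":3,"dz":20,"ax":0,"ay":0,"az":0,"fingers":1},{"dx":-1.5,"dy":3,"dz":50,"ax":0,"ay":0,"az":0,"fingers":1},{"dx":-1.5,"dy":3,"dz":80,"ax":0,"ay":0,"az":0,"fingers":1},{"dx":-1.5,"dy":3,"dz":105,"ax":0,"ay":0,"az":0,"fingers":1},{"dx":-1.5,"dy":3,"dz":120,"ax":0,"ay":0,"az":0,"fingers":1},{"dx":-1.5,"dy":3,"dz":134,"ax":0,"ay":0,"az":0,"fingers":1},{"dx":-1.5,"dy":3,"dz":134,"ax":0,"ay":0,"az":0,"fingers":1},{"dx":-1.5,"dy":3,"dz":134,"ax":0,"ay":0,"az":0,"fingers":0},{"dx":-1.5,"dy":3,"dz":134,"ax":0,"ay":0,"az":0,"fingers":0},{"dx":-1.5,"dy":3,"dz":134,"ax":0,"ay":0,"az":0,"fingers":0}]'
python3 -m handwheel '[{"dx":0,"dy":0,"dz":0,"ax":0,"ay":0,"az":0,"fingers":0},{"dx":0,"dy":0,"dz":0,"ax":0,"ay":0,"az":0,"fingers":0},{"dx":0,"dy":0,"dz":0,"ax":0,"ay":0,"az":0,"fingers":0},{"dx":0,"dy":0,"dz":0,"ax":0,"ay":0,"az":0,"fingers":0},{"dx":0,"dy":0,"dz":0,"ax":0,"ay":0,"az":0,"fingers":0},{"dx":0,"dy":0,"dz":0,"ax":0,"ay":0,"az":0,"fingers":0},{"dx":0,"dy":0,"dz":0,"ax":0,"ay":0,"az":0,"fingers":0},{"dx":0,"dy":0,"dz":0,"ax":0,"ay":0,"az":0,"fingers":0}]'
```

```text
clock: 2.87
tool_pos: [480.2, 150.1, 57.0]
ee_rot: [-0.345, 3.12, 0.002]
contact_force: [0.4, 0.6, 0.5]
grip_width: 51.7
clock: 3.53
tool_pos: [480.0, 150.4, 56.3]
ee_rot: [-0.346, 3.121, 0.001]
contact_force: [0.2, 0.5, 6.1]
grip_width: 9.1
```

```bash
python3 -m handwheel '[{"dx":0,"dy":0,"dz":-10,"ax":0,"ay":0,"az":0,"fingers":0},{"dx":0,"dy":0,"dz":-25,"ax":0,"ay":0,"az":0,"fingers":0},{"dx":0,"dy":0,"dz":-45,"ax":0,"ay":0,"az":0,"fingers":0},{"dx":0,"dy":0,"dz":-70,"ax":0,"ay":0,"az":0,"fingers":0},{"dx":0,"dy":0,"dz":-95,"ax":0,"ay":0,"az":0,"fingers":0},{"dx":0,"dy":0,"dz":-115,"ax":0,"ay":0,"az":0,"fingers":0},{"dx":0,"dy":0,"dz":-120,"ax":0,"ay":0,"az":0,"fingers":0},{"dx":0,"dy":0,"dz":-120,"ax":0,"ay":0,"az":0,"fingers":0}]'
python3 -c "
from h import *
go([502,-248,176],12.6)"
```

```text
clock: 4.2
tool_pos: [479.9, 150.5, 176.6]
ee_rot: [-0.345, 3.12, 0.003]
contact_force: [-0.0, -0.1, -0.3]
grip_width: 9.5
pos [479.9 150.5 176.6] yaw 12.62 z [ 0.0021  0.0019 -1.    ] t 4.2 w 9.508392078701457 F [-0.  -0.1 -0.3] q [ 0.63  0.23 -0.37 -0.   -0.97 -1.98]
dxyz [ 6.550e+01 -3.937e+02 -1.000e-01] az 0.02
```

```bash
python3 -m handwheel '[{"dx":3,"dy":-18,"dz":0,"ax":0,"ay":0,"az":0,"fingers":0},{"dx":9,"dy":-54,"dz":0,"ax":0,"ay":0,"az":0,"fingers":0},{"dx":15,"dy":-92,"dz":0,"ax":0,"ay":0,"az":0,"fingers":0},{"dx":22,"dy":-132,"dz":0,"ax":0,"ay":0,"az":0,"fingers":0},{"dx":29,"dy":-172,"dz":0,"ax":0,"ay":0,"az":0,"fingers":0},{"dx":35,"dy":-212,"dz":0,"ax":0,"ay":0,"az":0,"fingers":0},{"dx":42,"dy":-252,"dz":0,"ax":0,"ay":0,"az":0,"fingers":0},{"dx":49,"dy":-292,"dz":0,"ax":0,"ay":0,"az":0,"fingers":0},{"dx":55,"dy":-330,"dz":0,"ax":0,"ay":0,"az":0,"fingers":0},{"dx":60,"dy":-360,"dz":0,"ax":0,"ay":0,"az":0,"fingers":0}]'
python3 -m handwheel '[{"dx":4,"dy":-22,"dz":0,"ax":0,"ay":0,"az":0,"fingers":0},{"dx":5.5,"dy":-34,"dz":0,"ax":0,"ay":0,"az":0,"fingers":0},{"dx":5.5,"dy":-34,"dz":0,"ax":0,"ay":0,"az":0,"fingers":0},{"dx":5.5,"dy":-34,"dz":0,"ax":0,"ay":0,"az":0,"fingers":0}]'
python3 -c "
from h import *
go([502,-248,176],12.6)
for n in ['wrist','scene','side']: snap(n,f'pics/{n}2.png')
l=[502.3,-247.8,82]
s=robot.read_state();k=s['tool_pos']+[0,0,19]
for n in ['wrist','scene','side']: print(n,proj(f'pics/{n}2.png',[l,k,k-[0,0,64]]).round(1).tolist())
b=[cv2.imread(f'pics/{n}2.png') for n in ['scene','side']]
f=lambda im,x,y:cv2.resize(im[y:y+96,x:x+96],None,fx=4,fy=4,interpolation=cv2.INTER_CUBIC)
cv2.imwrite('pics/c2.png',np.hstack([f(b[0],75,125),f(b[1],265,85)]))
"
```

```text
clock: 5.03
tool_pos: [498.2, -216.6, 173.2]
ee_rot: [0.342, -3.119, -0.002]
contact_force: [1.1, 0.0, -0.4]
grip_width: 9.1
clock: 5.37
tool_pos: [500.9, -248.5, 173.9]
ee_rot: [0.343, -3.12, -0.003]
contact_force: [-0.2, -0.1, -0.4]
grip_width: 9.5
pos [ 500.9 -248.5  173.9] yaw 12.55 z [-0.0031  0.0013 -1.    ] t 5.3667 w 9.467096573956582 F [-0.2 -0.1 -0.4] q [-0.17  0.32 -0.24 -0.   -1.01 -1.18]
dxyz [-1.2  0.3 -2.1] az -0.05
wrist [[259.4, 196.2], [260.5, 281.4], [260.2, 221.2]]
scene [[120.2, 187.3], [106.7, 144.5], [114.9, 169.8]]
side [[311.8, 146.5], [315.7, 105.1], [313.5, 129.6]]
```

View pics/wrist2.png

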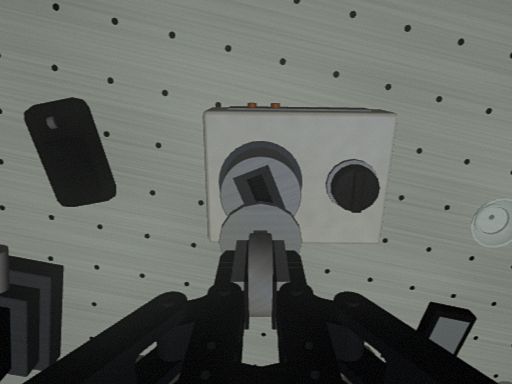

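View pics/c2.png

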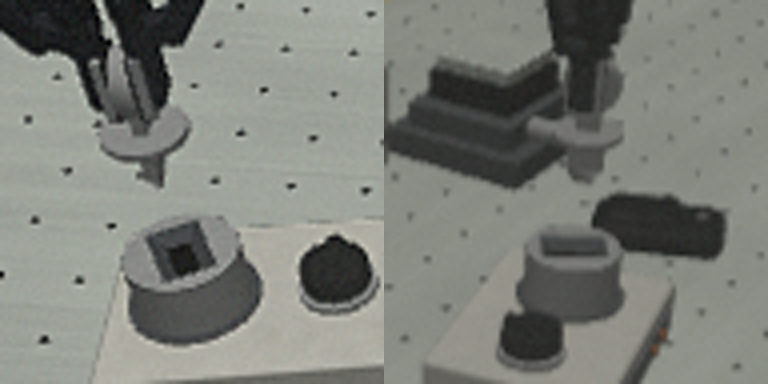

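```bash
python3 -c "
import cv2
b=cv2.imread('pics/wrist2.png')
cv2.imwrite('pics/c3.png',cv2.resize(b[130:230,200:320],None,fx=5,fy=5,interpolation=cv2.INTER_CUBIC))
"
```

```text
(no output)
```

View pics/c3.png

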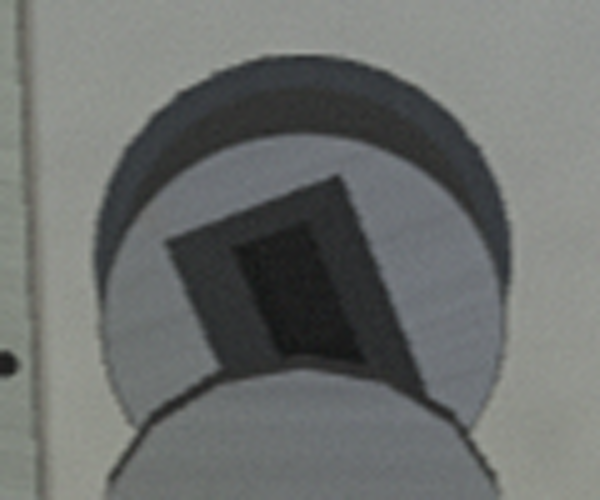

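```bash
python3 - <<'E'
from h import *
W='pics/wrist2.png'
q=lambda u,v:atz(W,(200+u/5,130+v/5),82)[:2]
A,B,C,D=q(168,242),q(340,176),q(425,390),q(222,370)
an=lambda v:np.degrees(np.arctan2(v[1],v[0]))
print(an(C-B),an(D-A),an(B-A)-90,np.linalg.norm(B-A))
d=(C-B)/np.linalg.norm(C-B); print('slot centre',(A+B)/2+21*d)
P=np.array([q(*p) for p in [(103,290),(503,290),(310,133),(160,200),(450,200),(130,420),(475,425)]])
s=np.linalg.lstsq(np.c_[2*P,np.ones(len(P))],(P**2).sum(1),rcond=None)[0];print('circ',s[:2],np.sqrt(s[2]+s[0]**2+s[1]**2))
E=[atz(W,p,46)[:2] for p in [(205,112),(395,112)]];print('unit',an(E[1]-E[0])-90)
# from scene camera
S='pics/scene0.png';r=lambda u,v:atz(S,(90+(u-400)/4,165+v/4),82)[:2]
print([r(*p).round(1).tolist() for p in [(484,70),(545,60),(560,102),(507,120)]])
go([502,-248,176],12.6)
E
```

```text
34.14669965927837 33.39683866987454 34.21912249936014 27.51243137300671
slot centre [ 502.43453811 -246.52236296]
circ [ 502.48928394 -246.72716417] 30.557133654252212
unit 12.63374589026192
[[489.4, -273.1], [478.0, -243.0], [509.9, -223.5], [526.2, -246.5]]
pos [ 501.6 -247.5  175.2] yaw 12.71 z [-1.e-03  5.e-04 -1.e+00] t 5.5167 w 9.437406627576367 F [-0.   0.6 -0.2] q [-0.17  0.32 -0.24 -0.   -1.01 -1.18]
dxyz [-0.3 -0.6 -0.8] az 0.11
```

```bash
python3 - <<'E'
from h import *
s=robot.read_state();R=Ro.from_rotvec(s['ee_rot']).as_matrix()
k=np.array([501.3,-248,175+19.])
for z in (-34,-28): print(proj('pics/wrist2.png',[k+22*R[:,0]+[0,0,z],k+22*R[:,1]+[0,0,z],k-22*R[:,1]+[0,0,z]]).round(1).tolist(), proj('pics/wrist2.png',[k+23*R[:,0]+[0,0,z]]).round(1))
go([502.4,-246.8,175],34)
E
```

```text
[[259.4, 204.9], [300.8, 243.4], [218.2, 243.5]] [[259.4 203.1]]
[[259.4, 209.3], [302.2, 248.9], [216.8, 249.0]] [[259.4 207.4]]
pos [ 501.6 -247.5  175.2] yaw 12.71 z [-1.e-03  5.e-04 -1.e+00] t 5.5167 w 9.437406627576367 F [-0.   0.6 -0.2] q [-0.17  0.32 -0.24 -0.   -1.01 -1.18]
dxyz [-1.   0.5  0.2] az -21.29
```

```bash
python3 -m handwheel '[{"dx":-2,"dy":0.5,"dz":0,"ax":0,"ay":0,"az":-5,"fingers":0},{"dx":-2,"dy":0.5,"dz":0,"ax":0,"ay":0,"az":-11,"fingers":0},{"dx":-2,"dy":0.5,"dz":0,"ax":0,"ay":0,"az":-17,"fingers":0},{"dx":-2,"dy":0.5,"dz":0,"ax":0,"ay":0,"az":-21.3,"fingers":0},{"dx":-2,"dy":0.5,"dz":10,"ax":0,"ay":0,"az":-21.3,"fingers":0},{"dx":-2,"dy":0.5,"dz":25,"ax":0,"ay":0,"az":-21.3,"fingers":0},{"dx":-2,"dy":0.5,"dz":38,"ax":0,"ay":0,"az":-21.3,"fingers":0},{"dx":-2,"dy":0.5,"dz":42,"ax":0,"ay":0,"az":-21.3,"fingers":0},{"dx":-2,"dy":0.5,"dz":42,"ax":0,"ay":0,"az":-21.3,"fingers":0}]'
python3 - <<'E'
from h import *
go([503.2,-246.6,98],34)
for n in ['wrist','scene','side']: snap(n,f'pics/{n}3.png')
b=[cv2.imread(f'pics/{n}3.png') for n in ['wrist','scene','side']]
f=lambda im,x,y:cv2.resize(im[y:y+96,x:x+96],(266,266),interpolation=cv2.INTER_CUBIC)
cv2.imwrite('pics/c4.png',np.hstack([f(b[0],212,130),f(b[1],75,125),f(b[2],265,85)]))
E
```

```text
clock: 6.27
tool_pos: [502.7, -246.9, 132.0]
ee_rot: [0.915, -3.002, -0.003]
contact_force: [-1.0, 0.1, -0.3]
grip_width: 9.3
pos [ 502.7 -246.9  132. ] yaw 33.9 z [-3.4e-03  9.0e-04 -1.0e+00] t 6.2667 w 9.338272973330252 F [-1.   0.1 -0.3] q [-0.17  0.37 -0.29 -0.   -0.92 -0.81]
dxyz [-0.7 -0.2 34. ] az -0.1
```

View pics/c4.png

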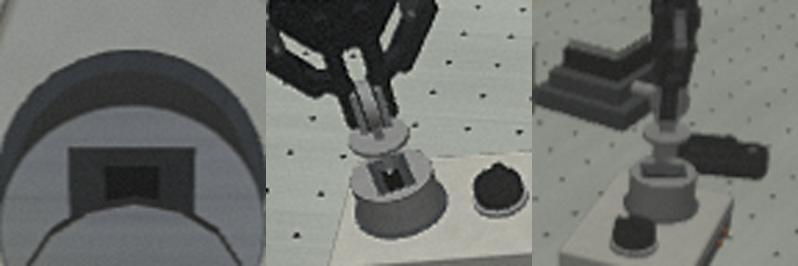

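```bash
python3 -m handwheel '[{"dx":-0.5,"dy":0,"dz":4,"ax":0,"ay":0,"az":0,"fingers":0},{"dx":-0.5,"dy":0,"dz":8,"ax":0,"ay":0,"az":0,"fingers":0},{"dx":-0.5,"dy":0,"dz":12,"ax":0,"ay":0,"az":0,"fingers":0},{"dx":-0.5,"dy":0,"dz":16,"ax":0,"ay":0,"az":0,"fingers":0},{"dx":-0.5,"dy":0,"dz":20,"ax":0,"ay":0,"az":0,"fingers":0},{"dx":-0.5,"dy":0,"dz":23,"ax":0,"ay":0,"az":0,"fingers":0},{"dx":-0.5,"dy":0,"dz":26,"ax":0,"ay":0,"az":0,"fingers":0},{"dx":-0.5,"dy":0,"dz":28,"ax":0,"ay":0,"az":0,"fingers":0},{"dx":-0.5,"dy":0,"dz":29,"ax":0,"ay":0,"az":0,"fingers":0}]'
```

```text
clock: 7.17
tool_pos: [503.9, -247.5, 104.2]
ee_rot: [0.916, -3.004, -0.0]
contact_force: [0.1, 0.1, -0.5]
grip_width: 9.4
```

Free so far; creep to contact.

```bash
python3 -m handwheel '[{"dx":0,"dy":0,"dz":1.5,"ax":0,"ay":0,"az":0,"fingers":0},{"dx":0,"dy":0,"dz":3,"ax":0,"ay":0,"az":0,"fingers":0},{"dx":0,"dy":0,"dz":4,"ax":0,"ay":0,"az":0,"fingers":0},{"dx":0,"dy":0,"dz":5,"ax":0,"ay":0,"az":0,"fingers":0},{"dx":0,"dy":0,"dz":5,"ax":0,"ay":0,"az":0,"fingers":0}]'
python3 -c "
from h import *
go([503.2,-246.6,98],34)"
```

```text
clock: 7.58
tool_pos: [503.9, -247.5, 99.5]
ee_rot: [0.917, -3.005, -0.0]
contact_force: [0.1, 0.6, -1.3]
grip_width: 8.8
pos [ 503.9 -247.5   99.5] yaw 33.93 z [-2.e-04  1.e-04 -1.e+00] t 7.5833 w 8.76967558900684 F [ 0.1  0.6 -1.3] q [-0.17  0.41 -0.32 -0.   -0.84 -0.81]
dxyz [0.1 1.1 1.5] az -0.07
```

```bash
python3 -m handwheel '[{"dx":0,"dy":0,"dz":1,"ax":0,"ay":0,"az":0,"fingers":0},{"dx":0,"dy":0,"dz":2,"ax":0,"ay":0,"az":0,"fingers":0},{"dx":0,"dy":0,"dz":2.5,"ax":0,"ay":0,"az":0,"fingers":0},{"dx":0,"dy":0,"dz":2.5,"ax":0,"ay":0,"az":0,"fingers":0},{"dx":0,"dy":0,"dz":2.5,"ax":0,"ay":0,"az":0,"fingers":0}]'
```

```text
clock: 8.0
tool_pos: [504.2, -247.6, 98.3]
ee_rot: [-0.917, 3.004, -0.001]
contact_force: [-1.8, 2.0, 4.9]
grip_width: 9.6
```

```bash
python3 -m handwheel '[{"dx":0,"dy":0,"dz":0,"ax":0,"ay":0,"az":4,"fingers":0},{"dx":0,"dy":0,"dz":0,"ax":0,"ay":0,"az":9,"fingers":0},{"dx":0,"dy":0,"dz":0,"ax":0,"ay":0,"az":14,"fingers":0},{"dx":0,"dy":0,"dz":0,"ax":0,"ay":0,"az":19,"fingers":0},{"dx":0,"dy":0,"dz":0,"ax":0,"ay":0,"az":24,"fingers":0},{"dx":0,"dy":0,"dz":0,"ax":0,"ay":0,"az":29,"fingers":0},{"dx":0,"dy":0,"dz":0,"ax":0,"ay":0,"az":34,"fingers":0},{"dx":0,"dy":0,"dz":0,"ax":0,"ay":0,"az":39,"fingers":0},{"dx":0,"dy":0,"dz":0,"ax":0,"ay":0,"az":44,"fingers":0},{"dx":0,"dy":0,"dz":0,"ax":0,"ay":0,"az":49,"fingers":0}]'
python3 -c "
from h import *
go([503.2,-246.6,98],34);print(robot.read_state()['torque'])"
```

```text
clock: 8.83
tool_pos: [504.9, -248.3, 98.3]
ee_rot: [0.417, 3.112, -0.002]
contact_force: [-1.1, -2.9, 3.6]
grip_width: 9.6
pos [ 504.9 -248.3   98.3] yaw -15.25 z [ 0.0021 -0.0019 -1.    ] t 8.8333 w 9.55074516323694 F [-1.1 -2.9  3.6] q [-0.17  0.41 -0.32  0.   -0.83 -1.67]
dxyz [2.1 1.2 0.3] az -49.25
[-0.83696477  0.20451243  0.09831174]
```

```bash
python3 -m handwheel '[{"dx":0,"dy":0,"dz":0,"ax":0,"ay":0,"az":4,"fingers":0},{"dx":0,"dy":0,"dz":0,"ax":0,"ay":0,"az":8,"fingers":0},{"dx":0,"dy":0,"dz":0,"ax":0,"ay":0,"az":12,"fingers":0},{"dx":0,"dy":0,"dz":0,"ax":0,"ay":0,"az":15,"fingers":0},{"dx":0,"dy":0,"dz":0,"ax":0,"ay":0,"az":18,"fingers":0},{"dx":0,"dy":0,"dz":0,"ax":0,"ay":0,"az":18,"fingers":0}]'
python3 -c "
from h import *
go([503.2,-246.6,98],34);print(robot.read_state()['torque'])"
python3 -m handwheel '[{"dx":0,"dy":0,"dz":0,"ax":0,"ay":0,"az":2,"fingers":0},{"dx":0,"dy":0,"dz":0,"ax":0,"ay":0,"az":4,"fingers":0},{"dx":0,"dy":0,"dz":0,"ax":0,"ay":0,"az":4,"fingers":0}]'
python3 -c "
from h import *
go([503.2,-246.6,98],34);print(robot.read_state()['torque'])"
```

```text
clock: 9.33
tool_pos: [504.6, -249.1, 98.3]
ee_rot: [0.895, 3.009, -0.003]
contact_force: [-1.5, -5.0, 3.1]
grip_width: 9.2
pos [ 504.6 -249.1   98.3] yaw -33.12 z [ 0.0016 -0.0027 -1.    ] t 9.3333 w 9.180150913489289 F [-1.5 -5.   3.1] q [-0.17  0.41 -0.32  0.   -0.83 -1.98]
dxyz [2.5 1.3 0.3] az -67.12
[-1.50645926  0.31494991 -0.01631426]
clock: 9.58
tool_pos: [504.5, -249.2, 98.4]
ee_rot: [0.998, 2.977, -0.004]
contact_force: [-0.6, -5.7, 2.4]
grip_width: 9.2
pos [ 504.5 -249.2   98.4] yaw -37.07 z [ 0.0013 -0.0029 -1.    ] t 9.5833 w 9.191970008834979 F [-0.6 -5.7  2.4] q [-0.17  0.41 -0.32  0.   -0.83 -2.05]
dxyz [2.6 1.3 0.3] az -71.07
[-1.65169037  0.36408267  0.10008007]
```

```bash
python3 -m handwheel '[{"dx":0,"dy":0,"dz":0,"ax":0,"ay":0,"az":2,"fingers":0},{"dx":0,"dy":0,"dz":0,"ax":0,"ay":0,"az":4,"fingers":0},{"dx":0,"dy":0,"dz":0,"ax":0,"ay":0,"az":4,"fingers":0}]'
python3 -c "
from h import *
go([503.2,-246.6,98],34);print(robot.read_state()['torque'])"
python3 -m handwheel '[{"dx":0,"dy":0,"dz":0,"ax":0,"ay":0,"az":2,"fingers":0},{"dx":0,"dy":0,"dz":0,"ax":0,"ay":0,"az":4,"fingers":0},{"dx":0,"dy":0,"dz":0,"ax":0,"ay":0,"az":4,"fingers":0}]'
python3 -c "
from h import *
go([503.2,-246.6,98],34);print(robot.read_state()['torque'])"
```

```text
clock: 9.83
tool_pos: [504.2, -249.3, 98.3]
ee_rot: [1.098, 2.942, -0.005]
contact_force: [-1.6, -6.7, 2.2]
grip_width: 9.1
pos [ 504.2 -249.3   98.3] yaw -40.94 z [ 4.0e-04 -3.3e-03 -1.0e+00] t 9.8333 w 9.057438686849569 F [-1.6 -6.7  2.2] q [-0.17  0.41 -0.32  0.   -0.83 -2.12]
dxyz [2.5 1.3 0.3] az -74.94
[-1.75394738  0.59330418  0.5416487 ]
clock: 10.08
tool_pos: [504.0, -249.3, 98.4]
ee_rot: [1.197, 2.904, -0.006]
contact_force: [-2.6, -5.6, 2.5]
grip_width: 9.5
pos [ 504.  -249.3   98.4] yaw -44.8 z [-6.0e-04 -3.7e-03 -1.0e+00] t 10.0833 w 9.497522966852245 F [-2.6 -5.6  2.5] q [-0.17  0.41 -0.33  0.   -0.84 -2.19]
dxyz [2.4 1.4 0.4] az -78.8
[-1.6495687   0.77995221  1.08170147]
```

```bash
python3 -m handwheel '[{"dx":0,"dy":0,"dz":0,"ax":0,"ay":0,"az":-2,"fingers":0},{"dx":0,"dy":0,"dz":0,"ax":0,"ay":0,"az":-3.5,"fingers":0},{"dx":0,"dy":0,"dz":-0.5,"ax":0,"ay":0,"az":-3.5,"fingers":0},{"dx":0,"dy":0,"dz":-0.5,"ax":0,"ay":0,"az":-3.5,"fingers":0.6},{"dx":0,"dy":0,"dz":-0.5,"ax":0,"ay":0,"az":-3.5,"fingers":0.6},{"dx":0,"dy":0,"dz":-0.5,"ax":0,"ay":0,"az":-3.5,"fingers":0.6},{"dx":0,"dy":0,"dz":-0.5,"ax":0,"ay":0,"az":-3.5,"fingers":0.6},{"dx":0,"dy":0,"dz":-0.5,"ax":0,"ay":0,"az":-3.5,"fingers":0.6},{"dx":0,"dy":0,"dz":-0.5,"ax":0,"ay":0,"az":-3.5,"fingers":0.6}]'
python3 -m handwheel '[{"dx":0,"dy":0,"dz":-10,"ax":0,"ay":0,"az":0,"fingers":0.6},{"dx":0,"dy":0,"dz":-30,"ax":0,"ay":0,"az":0,"fingers":0.6},{"dx":0,"dy":0,"dz":-60,"ax":0,"ay":0,"az":0,"fingers":0.6},{"dx":0,"dy":0,"dz":-90,"ax":0,"ay":0,"az":0,"fingers":0.6},{"dx":0,"dy":0,"dz":-100,"ax":0,"ay":0,"az":0,"fingers":0.6},{"dx":0,"dy":0,"dz":-100,"ax":0,"ay":0,"az":0,"fingers":0.6}]'
python3 - <<'E'
from h import *
for n in ['wrist','scene','side']: snap(n,f'pics/{n}5.png')
b=[cv2.imread(f'pics/{n}5.png') for n in ['wrist','scene','side']]
f=lambda im,x,y,w:cv2.resize(im[y:y+w,x:x+w],(390,290) if 0 else (290,290),interpolation=cv2.INTER_CUBIC)
cv2.imwrite('pics/c5.png',np.vstack([np.hstack([f(b[0],180,110,150),f(b[1],75,125,96)]),np.hstack([f(b[2],265,85,96),f(b[1],260,170,96)])]))
l=[502.4,-246.8,82]
print(proj('pics/wrist5.png',[l,[502.4,-246.8,116]]),proj('pics/scene5.png',[l,[502.4,-246.8,116]]))
E
```

```text
clock: 10.83
tool_pos: [504.1, -247.3, 97.6]
ee_rot: [1.115, 2.937, 0.0]
contact_force: [0.8, -0.6, -0.0]
grip_width: 51.7
clock: 11.33
tool_pos: [506.0, -248.0, 202.0]
ee_rot: [1.111, 2.93, 0.001]
contact_force: [-0.2, -0.1, -0.0]
grip_width: 51.1
[[256.62945351 178.43120739]
 [256.3821577  191.99393477]] [[120.62639153 187.36324175]
 [116.76419902 175.3510951 ]]
```

View pics/c5.png

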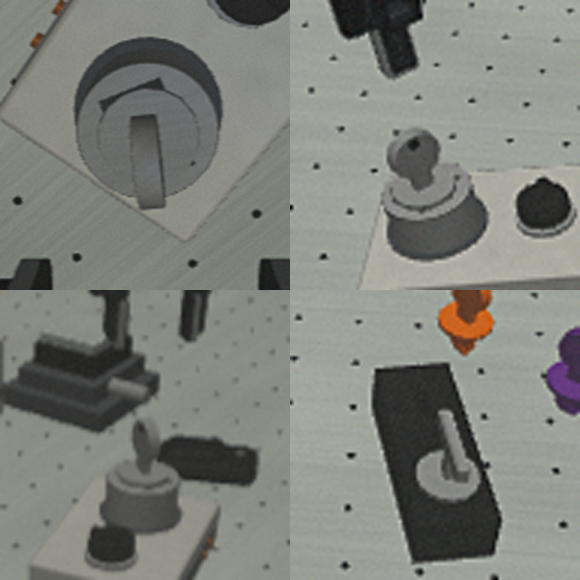

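```bash
python3 - <<'E'
from h import *
q=lambda u,v:atz('pics/wrist5.png',(180+u*150/290,110+v*150/290),82)[:2]
A,B=q(100,106),q(163,80);v=B-A
print(np.linalg.norm(v),np.degrees(np.arctan2(v[1],v[0]))-90)
C=[atz('pics/wrist5.png',(180+u*150/290,110+w*150/290),116)[:2] for u,w in((144,120),(151,205))];v=C[1]-C[0];print('key',np.degrees(np.arctan2(v[1],v[0])),(C[0]+C[1])/2)
E
```

```text
29.048480587860087 -18.694848358808358
key -37.22703514168935 [ 503.88605429 -248.16785365]
```

```bash
python3 -c "
from plant import robot
print(robot.sign_off())"
```

```text
the job is handed in; nothing more can be done
None
```

I took the round-disc key out of the stand and pushed it fully into the slotted lock. I then turned it clockwise about 79° until it hit the stop, let go, lifted clear and handed the job in at about 11.5 s of the 42 s.

**Insertion:** The tool stopped at z ≈ 98 mm with a 5 N push back, the height I predicted for the collar resting on the lock's top face. The lock had not been turned at that point.

**Turning:** The turning torque stayed near 0.1 N m through most of the turn, then rose to 1.1 N m at the stop. In the last wrist picture the slot had turned about 53° (0.92 rad) from where it started. That start was somewhere between 0 and 0.12 rad, so the lock should read about 0.92 to 1.04 rad, above the 0.87 needed.

**Final pictures:** The key stands upright with its collar on the lock, and its disc is about 2 mm from the lock's axis. The T-bar key is still in its place in the stand. The orange look-alike was left alone, and so was the purple one. The gripper is about 100 mm above its release height, with no contact force.

**Checks that disagreed:** The key measured about 18° ahead of the slot, where the stated play is about 15°. I put that down to measurement error. The very first move was refused because every row needs all seven values, and nothing moved.

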